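# Prime the brake-bleeder bench pump

### The arm

A 6-joint arm with a two-finger parallel gripper is mounted at the origin on the work surface. World frame = base frame: x ahead of the robot, y to its left, z up, the work surface at z = 0. Lengths are in m, angles in degrees, forces in N, time in s.
With the tool pointing down it reaches from about 0.4 to 0.825 m from the base axis. Payload 7 kg.
Tool frame: the origin (TCP) lies at the centre of the arm's flange, where the gripper is bolted on; the fingertips stand 178 mm ahead of it and the grasp point (between the pads) lies 159 mm ahead of it (ctrl.hold_point_z is the distance from the TCP to the grasp point, in m); z points along the fingers, y is the line along which they close (so a half turn about z gives the same grasp; the last joint's range is limited). The gripper opens to 88 mm and grips with 3 to 60 N. Pads are 19 mm wide; open, the fingers measure 130 mm over their backs; the gripper's body (78 mm by 193 mm) begins 47 mm behind the grasp point.
Start: joints at [92.596, 20.546, 0.682, 0, -70.136, -16.507], TCP at [0.162, 0.655, 0.405] pointing down, gripper open.
Joint ranges: [-176.03, 176.03], [-82.01, 121.73], [-58.28, 71.71], [-173.87, 95.51], [-174.79, -0.11], [-173.66, 173.66]. Speed limits (degrees/s): [136.94, 136.94, 172.46, 180, 180, 180].

### API

Orientations are given as [roll, pitch, yaw] about the fixed x, y, z axes, in that order (R = Rz(yaw) Ry(pitch) Rx(roll)).
In Python, from plant import ctrl gives the robot as it stands.
- The arm moves only by the shell command python3 -m inch 'ROWS'. ROWS is JSON, one flat list of numbers, 7 for each row, row after row: the closure, from 0 (fully open) to 1 (shut), then the shift along the tool's x, y, z in mm, then the turn, a rotation vector about the tool's x, y, z in degrees. In form: [hand, x, y, z, wx, wy, wz, hand, x, y, z, wx, wy, wz, ...]. A call has 1 to 5 rows; each row is the pose to reach, as a shift and turn from the pose commanded when the call began, along the tool's axes at that moment; what a row does not reach only later rows make up. A row lasts 1/10 s, in which the tool goes at most 50 mm and 8.59 degrees, less where a joint would pass 70% of its speed; a pose out of reach is approached as far as the arm can. A call with a gripper value outside its range is refused whole. The fingers move at their own pace and stop on an object; the grip force is fixed at half the most. Time passes only in rows, so rows that repeat a pose let the fingers close. It gives the time, the measured TCP pose, the force, the opening and the grip force at its end, in the units of the state.
- ctrl.get_obs(): the state, without advancing time (a new reading comes with each control period).
- ctrl.snapshot(name): name is "scene" or "side" or "wrist"; returns a dict with "frame" (480x640x3 uint8, red, green, blue), "K" (3x3 intrinsics, pixels), "k1" (the pictures are not rectified: a ray, as slopes to the right and down, at radius r is drawn at 1 + k1 r^2 times it, then the intrinsics apply), "R" (3x3) and "t" (3): a world point X has camera coordinates R X + t. Camera axes: x right, y down, z forward; pixel columns grow to the right and rows downward; lengths in m; the calibration is good to about 2 mm. A picture is of the moment at which its call begins. There is no depth.
- ctrl.close_job(): hands the job in; it is judged then, once.
Trained networks look in a picture, given as the dict that the camera call returned (one of the last four; its "shot" number tells which), for a name from the list of things; names that differ only in an ending like _2 or _b are one class to them, and where a whole thing is asked for, a point or a joint stands for the part that bears it (a point fixed in the world has none). Each returns a list of dicts, best first, with "p" (0 to 1); they miss things now and then, are a little off and sometimes report something else, mostly with a low value. They report only what shows in the picture. A call takes as long as a camera call. They do not tell look-alikes from the thing itself.
- ctrl.recognise(picture, thing): "location" ([x, y, z] in m, in world coordinates, good to about 4 mm: the middle of the surface that is visible of it).
- ctrl.trace(picture, thing): "pixels" (480x640 bool, what is visible of it).
- ctrl.mark_of(picture, thing): "location" ([x, y, z] in m, in world coordinates, good to about 4 mm: a listed point, or the origin of a listed thing).
The state is a dict: "clock": time; "joint_pos": joint angles; "qvel": joint speeds; "tau": joint torques, N m; "tool_pos": TCP position; "orientation": TCP orientation; "force": force on the tool from outside, world axes, zero at the start; "moment": the same for the moment, N m; "opening": finger opening in m; "gripper_force": force on a finger pad.
Only numpy, scipy, OpenCV 4.12 (cv2) and the standard library are available. Lean on these libraries where they do the work, as an engineer would, in place of code of your own. Each camera call takes 0.05 s, during which the arm holds its last target. There are 200 camera calls.

### The job

On the parts desk, prime the small brake-bleeder pump: press its black rubber plunger cap all the way down with the fingertips and let it come all the way up again, over and over, until the red indicator pin pops fully out of its turret. Only push on top of the cap, never grip it; do not touch the pin, and leave the bottle, bearing, carton and wrench where they are. Finish with the plunger let up again.

Things in the scene. Friction and masses are not known exactly. Their poses are not given: they have to be found in the camera images.
- pump: Pump bolted to the desk. Origin: on the desk, on the plunger's vertical axis; z up. Blue base 150 x 150 x 8 mm, from -48 to +102 mm in x and y. Aluminium barrel at the origin, 66 mm across, 78 mm high. Indicator turret at x = +65 mm, y = 0: 34 mm across, 80 mm high. White reservoir, black cap, at x = 0, y = +66 mm: 52 mm across, 78 mm high. Brass outlet stub on the -y side, 48 mm out.
- cap_top (a point): Centre of the flat top of the black rubber plunger cap; 120 mm above the desk when the plunger is up, 96 mm when it is all the way down; moves with the plunger. The cap is 46 mm across (flat top 38 mm) and 14 mm thick, on a 20 mm steel rod.
- plunger (a joint): Plunger travel (m): 0 = all the way up, 0.024 = all the way down on its stop. Spring: 4 N to start, 10 N at the bottom, plus about 2 N while it drives the pin and 1 N for each 30 mm/s; it comes up by itself in 0.3 s when let go. Each full press ratchets the pin out by up to 8 mm; to take the next tooth the plunger must first come up to less than 0.004, and then be pressed beyond 0.021.
- pin (a joint): How far the red pin is out (m), from its innermost position: starts at 0 to 0.02, stays where a press leaves it (after full presses about 0.008, 0.016, 0.024, 0.032), and on the last press snaps to its stop at 0.042 = fully out. Three to five full presses are needed; once it is out, further presses change nothing.
- pin_tip (a point): Centre of the top end of the red indicator pin: 84 mm above the desk (4 mm above the turret) at pin = 0, 126 mm when fully out.
- pin_head: The red indicator pin, 10 mm across, vertical, on the turret's axis, 65 mm from the plunger's axis along the pump's +x; a white band 10 mm wide at its foot is seen whole only when the pin is fully out. Origin: on its axis, at desk height when pin = 0. Not to be touched.
- bottle: Loose white fluid bottle with a yellow cap, 48 mm across, 115 mm high, standing; origin at the centre of its underside. To be left alone.
- bearing: Loose steel bearing ring lying flat, 52 mm outside, 25 mm hole, 16 mm high; origin at the centre of its underside. To be left alone.
- carton: Loose small cardboard parts carton, 50 x 50 mm, 70 mm high, standing; origin at the centre of its underside. To be left alone.
- wrench: Loose steel wrench lying flat on the desk, 150 mm long along its x, under 20 mm high; origin under its middle. To be left alone.
There are look-alikes about, which are no part of the job. Leave any green or purple look-alike of the pump alone.

How it is judged (in metres and radians):
On the way, in this order (a step that is already met when the one before it is completed fails the run):
1. the plunger is pressed down (more than 18 mm) (value of joint plunger above 0.018 m).
2. the pin has popped fully out (more than 40 mm) (value of joint pin above 0.04 m), for 0.1 s.
At the end, for the whole second after the job is handed in: The indicator pin stands more than 40 mm out (of 42), the plunger is up again (within 3 mm), and bottle, bearing, carton and wrench are at rest within 25 mm of where they started (value of joint pin above 0.04 m and value of joint plunger below 0.003 m and distance of each of bottle, bearing, carton, wrench from where it was at the start of the episode below 0.025 m and linear speed of each of bottle, bearing, carton, wrench below 0.02 m/s); the robot touches nothing.
It fails at once if the bottle, bearing, carton or wrench is pushed away, lifted or carried (more than 25 mm from its start) (distance of any of bottle, bearing, carton, wrench from where it was at the start of the episode above 0.025 m).
It fails at once if the robot touches the indicator pin with more than 1 N (contact force between pin_head and the fingers above 1 N or contact force between pin_head and the arm above 1 N).
It fails at once if the plunger's cap is taken between the fingers instead of being pressed from above (horizontal distance between the grasp point and cap_top below 0.02 m and z of the grasp point in the frame of cap_top below 0.004 m).
It also fails if it takes over 45 s, if anything falls off the work surface, if the arm or the gripper's body presses on something with over 40 N, if the wrist force passes 120 N, or if a joint passes its speed limit or range.

## Working session

There is one attempt and no reset: what is moved stays moved. The work goes in short steps, Python scripts to look and compute and a shell command to move; the robot and the scene stay as the last step left them, time stands still between calls to the robot, and variables do not carry over. Pictures are saved under pics/ and viewed, at most 10 in all, crops included, and the job is handed in when it is done.

```bash
mkdir -p pics; cat > h.py <<'E'
from plant import ctrl
import numpy as np, cv2
def proj(s,X):
    c=s["R"]@np.array(X)+s["t"]; a=c[:2]/c[2]; a=a*(1+s["k1"]*(a@a)); return (s["K"]@[a[0],a[1],1])[:2]
def save(im,n): cv2.imwrite("pics/"+n,cv2.cvtColor(im,cv2.COLOR_RGB2BGR))
E
python3 - <<'E'
from h import *
ims=[]
for n in ("scene","side"):
    s=ctrl.snapshot(n); save(s["frame"],n+"0.png")
    for th in ("pump","cap_top","pin_tip","bottle","bearing","carton","wrench"):
        for r in ctrl.mark_of(s,th)[:3]: print(n,th,round(r["p"],2),np.round(r["location"],3),np.round(proj(s,r["location"])))
o=ctrl.get_obs();print(o["clock"],o["tool_pos"],o["orientation"],o["force"])
E
```

```text
scene pump 0.91 [ 0.814 -0.241 -0.   ] [153. 272.]
scene pump 0.61 [ 0.515 -0.183  0.003] [262. 185.]
scene pump 0.56 [0.507 0.102 0.002] [372. 238.]
scene cap_top 0.83 [0.502 0.102 0.115] [378. 206.]
scene cap_top 0.77 [ 0.811 -0.241  0.122] [132. 240.]
scene cap_top 0.62 [ 0.52  -0.18   0.123] [255. 151.]
scene pin_tip 0.51 [0.548 0.147 0.084] [386. 242.]
scene pin_tip 0.38 [ 0.563 -0.135  0.083] [263. 186.]
scene pin_tip 0.34 [ 0.844 -0.187  0.082] [148. 278.]
scene bottle 0.87 [ 0.623 -0.055 -0.003] [281. 245.]
scene bearing 0.49 [ 0.412 -0.268  0.   ] [260. 142.]
scene carton 0.87 [ 0.609 -0.285  0.   ] [202. 194.]
scene wrench 0.92 [ 0.388 -0.058  0.003] [337. 170.]
side pump 0.97 [ 0.81  -0.244 -0.001] [464. 327.]
side pump 0.95 [ 0.518 -0.183  0.   ] [331. 357.]
side pump 0.59 [0.504 0.099 0.   ] [271. 268.]
side cap_top 0.75 [ 0.52  -0.189  0.117] [337. 323.]
side cap_top 0.72 [0.504 0.098 0.122] [269. 230.]
side cap_top 0.61 [ 0.81  -0.244  0.12 ] [479. 290.]
side pin_tip 0.36 [ 0.562 -0.134  0.086] [341. 305.]
side pin_tip 0.27 [ 0.517 -0.188  0.115] [335. 324.]
side bottle 0.74 [ 0.617 -0.058 -0.   ] [344. 297.]
side bearing 0.63 [ 0.408 -0.266  0.001] [299. 415.]
side carton 0.82 [ 0.606 -0.285 -0.003] [396. 381.]
0.8 [0.16229809 0.65516598 0.40469182] [-1.79997409e+02  1.22168797e-03 -1.39128978e+01] [0.12288923 0.06140249 0.25434772]
```

View pics/scene0.png

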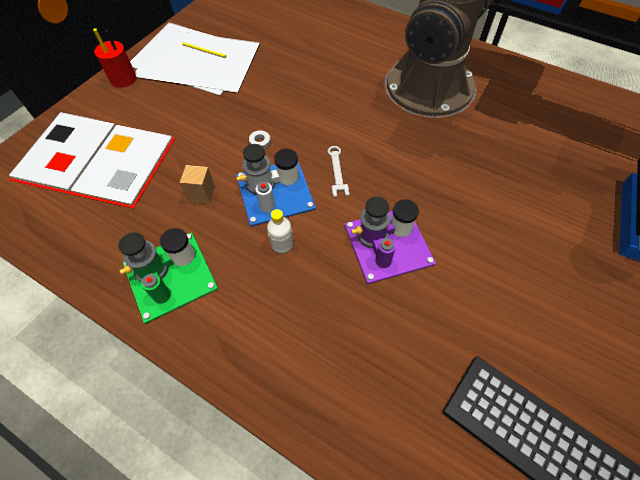

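View pics/side0.png

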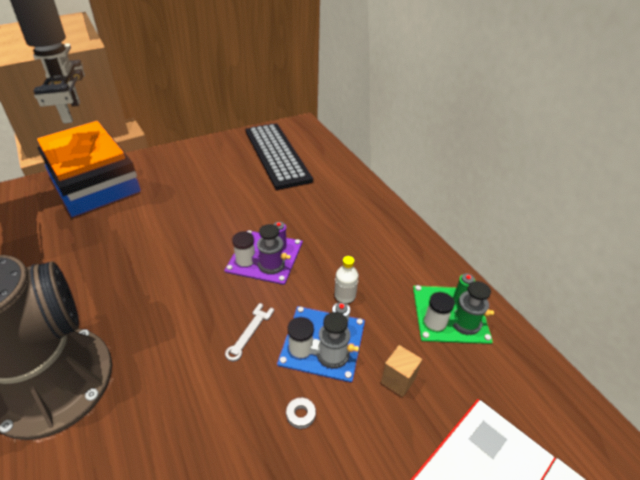

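The scene picture shows three pumps: green (150,270), blue (262,185) and purple (385,240). In the side picture they are at (464,320), (331,345) and (270,255). The blue-based one with the aluminium barrel fits the description, so I'll confirm it in a crop.

```bash
python3 - <<'E'
from h import *
a=cv2.imread("pics/scene0.png")[120:260,180:340]; cv2.imwrite("pics/crop.png",cv2.resize(a,None,fx=4,fy=4,interpolation=cv2.INTER_CUBIC))
E
```

```text
(no output)
```

View pics/crop.png

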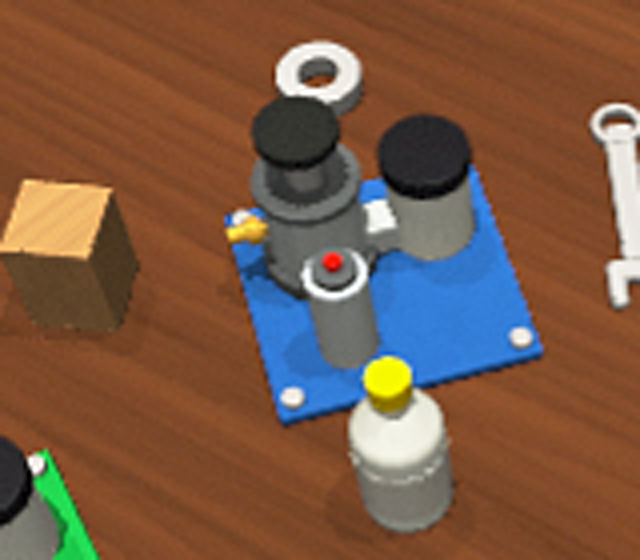

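The crop confirms the blue base, aluminium barrel, black plunger cap at crop (295,130), red pin at (333,262) and white reservoir at (425,150). This is the pump to press. I'm moving towards it with the fingers closing.

```bash
python3 -m inch '[1,40,22,0,0,0,0, 1,80,43,0,0,0,0, 1,120,65,0,0,0,0, 1,160,86,0,0,0,0, 1,200,108,0,0,0,0]' && python3 -m inch '[1,40,22,0,0,0,0, 1,80,43,0,0,0,0, 1,120,65,0,0,0,0, 1,160,86,0,0,0,0, 1,200,108,0,0,0,0]'
```

```text
clock: 1.3
tool_pos: [0.3315, 0.5009, 0.4049]
orientation: [-180.0, -0.0, -13.9]
force: [1.1, 1.0, -0.2]
opening: 0.0533
gripper_force: 0.0
clock: 1.8
tool_pos: [0.4998, 0.3479, 0.405]
orientation: [-180.0, -0.0, -13.9]
force: [0.2, 0.5, -0.4]
opening: 0.0134
gripper_force: 0.0
```

```bash
python3 -m inch '[1,14,47,0,0,0,0, 1,27,94,0,0,0,0, 1,40,140,0,0,0,0, 1,54,187,0,0,0,0, 1,67,234,0,0,0,0]' && python3 -m inch '[1,14,47,0,0,0,0, 1,27,94,0,0,0,0, 1,40,140,0,0,0,0, 1,54,187,0,0,0,0, 1,54,187,0,0,0,0]'
python3 - <<'E'
from h import *
for n in ("wrist","scene","side"):
    s=ctrl.snapshot(n); save(s["frame"],n+"1.png")
    for th in ("cap_top","pin_tip","pump"):
        for r in ctrl.mark_of(s,th)[:3]: print(n,th,round(r["p"],2),np.round(r["location"],3),np.round(proj(s,r["location"])))
E
```

```text
clock: 2.3
tool_pos: [0.5071, 0.1042, 0.405]
orientation: [-180.0, -0.0, -13.9]
force: [1.9, 0.1, -0.7]
opening: 0.0
gripper_force: 0.0
clock: 2.8
tool_pos: [0.5144, -0.093, 0.4047]
orientation: [180.0, 0.0, -14.2]
force: [-0.2, 0.8, -0.3]
opening: 0.0007
gripper_force: 0.0
wrist cap_top 0.67 [ 0.516 -0.18   0.12 ] [447. 202.]
wrist cap_top 0.66 [0.505 0.092 0.116] [ 84. 303.]
wrist pin_tip 0.56 [0.546 0.151 0.083] [ 24. 256.]
wrist pin_tip 0.42 [ 0.561 -0.139  0.086] [366. 146.]
wrist pump 0.73 [ 0.521 -0.186  0.002] [414. 170.]
wrist pump 0.7 [0.5   0.096 0.001] [144. 259.]
scene cap_top 0.88 [ 0.815 -0.243  0.12 ] [129. 242.]
scene cap_top 0.65 [0.501 0.099 0.118] [377. 204.]
scene cap_top 0.56 [ 0.52  -0.183  0.122] [254. 151.]
scene pin_tip 0.6 [0.546 0.151 0.086] [389. 241.]
scene pin_tip 0.49 [ 0.842 -0.185  0.082] [150. 278.]
scene pin_tip 0.37 [ 0.56  -0.134  0.084] [264. 185.]
scene pump 0.72 [ 0.517 -0.184 -0.   ] [262. 186.]
scene pump 0.64 [ 0.812 -0.243 -0.001] [153. 271.]
scene pump 0.55 [0.502 0.098 0.001] [371. 235.]
side cap_top 0.74 [ 0.811 -0.246  0.119] [480. 291.]
side cap_top 0.74 [0.507 0.1   0.123] [269. 229.]
side cap_top 0.66 [ 0.521 -0.186  0.12 ] [337. 321.]
side pin_tip 0.57 [ 0.563 -0.137  0.085] [342. 306.]
side pump 0.92 [ 0.815 -0.243 -0.002] [465. 326.]
side pump 0.78 [ 0.52  -0.184  0.003] [333. 356.]
side pump 0.74 [ 0.507  0.1   -0.   ] [272. 267.]
```

View pics/wrist1.png

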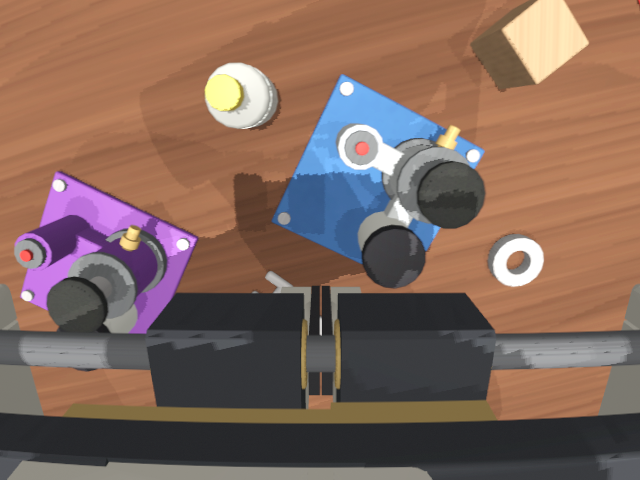

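The wrist view shows the blue pump's cap at (450,193), the pin at (362,148) and the reservoir cap at (393,255). All three agree with the estimates, so cap_top is about (0.519, -0.184, 0.120). I'll move above it and descend to just over the cap.

```bash
python3 -m inch '[1,13,43,0,0,0,0, 1,27,87,0,0,0,0, 1,27,87,40,0,0,0, 1,27,87,80,0,0,0, 1,27,87,80,0,0,0]'
python3 -m inch '[1,0,0,0,0,0,0, 1,0,0,0,0,0,0]'
python3 - <<'E'
from h import *
s=[ctrl.snapshot(n) for n in ("scene","side")]
ims=[]
o=ctrl.get_obs(); tip=np.array(o["tool_pos"])+[0,0,-.178]; print(tip)
for q in s:
    for th in ("cap_top",):
        for r in ctrl.mark_of(q,th)[:3]: print(th,round(r["p"],2),np.round(r["location"],3))
    u=proj(q,tip).astype(int); f=q["frame"].copy(); 
    y,x=u[1]-30,u[0]-50
    ims.append(cv2.resize(f[y:y+100,x:x+100],(400,400),interpolation=cv2.INTER_CUBIC))
save(np.hstack(ims),"tip.png")
E
```

```text
clock: 3.9
tool_pos: [0.5181, -0.1794, 0.3198]
orientation: [179.9, 0.5, -14.0]
force: [-0.3, -1.0, -0.1]
opening: 0.0007
gripper_force: 0.0
clock: 4.1
tool_pos: [0.5212, -0.1791, 0.3269]
orientation: [-180.0, -0.2, -13.8]
force: [0.5, 0.6, 0.3]
opening: 0.0005
gripper_force: 0.0
[ 0.52094196 -0.179017    0.14885052]
cap_top 0.86 [ 0.813 -0.244  0.117]
cap_top 0.84 [ 0.519 -0.182  0.121]
cap_top 0.82 [0.501 0.099 0.116]
cap_top 0.76 [ 0.809 -0.242  0.121]
cap_top 0.71 [ 0.52  -0.187  0.117]
cap_top 0.64 [0.503 0.099 0.12 ]
```

View pics/tip.png

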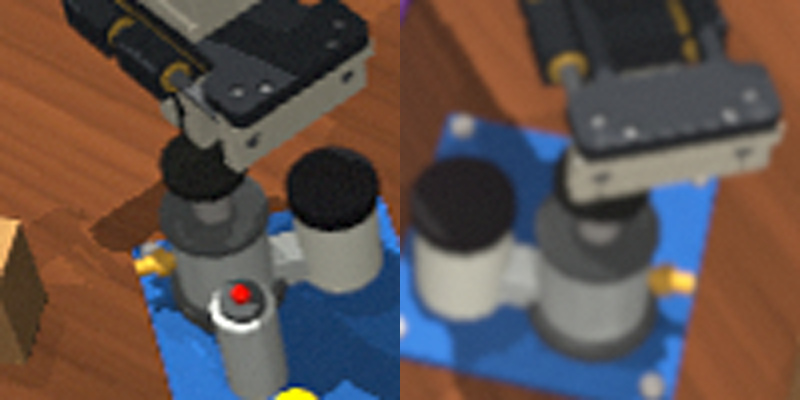

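```bash
python3 - <<'E'
from h import *
from scipy.spatial.transform import Rotation as Ro
o=ctrl.get_obs(); R=Ro.from_euler("xyz",o["orientation"],degrees=True).as_matrix(); p=np.array(o["tool_pos"])
ims=[]
for n in ("scene","side"):
    q=ctrl.snapshot(n); f=cv2.resize(q["frame"],None,fx=4,fy=4,interpolation=cv2.INTER_CUBIC)
    P=lambda v: tuple(int(4*c) for c in proj(q,p+R@np.array(v)))
    def box(hx,hy,z,c):
        k=[P((a*hx,b*hy,z)) for a,b in ((1,1),(1,-1),(-1,-1),(-1,1))]
        for i in range(4): cv2.line(f,k[i],k[(i+1)%4],c,1)
    box(.039,.0965,.112,(255,0,0)); box(.0095,.021,.178,(0,255,0)); box(.0095,.021,.112,(0,255,255))
    u=P((0,0,.178)); ims.append(f[u[1]-300:u[1]+250,u[0]-200:u[0]+200])
save(np.hstack(ims),"ov.png")
E
```

```text
(no output)
```

View pics/ov.png

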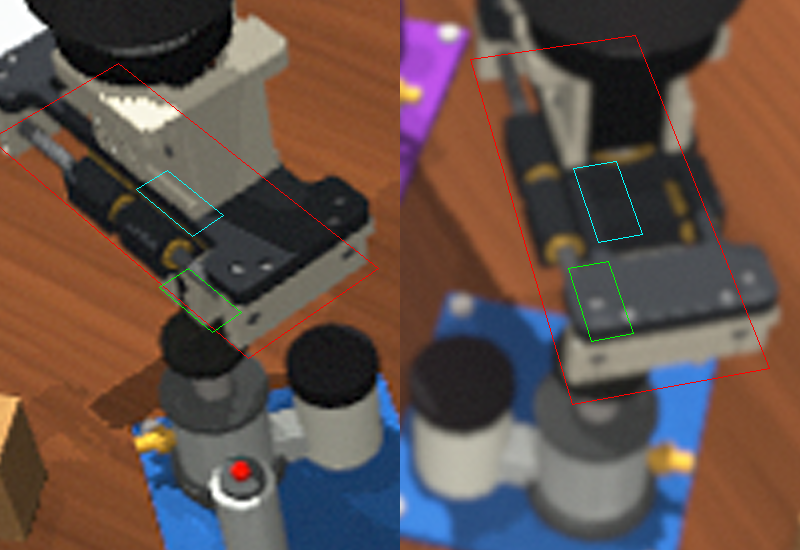

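The red overlay matches the gripper's underside, and it will stay above the pin's 126 mm. The tip needs to shift 5 mm along tool y. Then comes the first press, watching the force.

```bash
python3 -m inch '[1,0,5,8,0,0,0, 1,0,5,24,0,0,0, 1,0,5,38,0,0,0, 1,0,5,46,0,0,0, 1,0,5,46,0,0,0]'
python3 -m inch '[1,0,0,2,0,0,0, 1,0,0,4,0,0,0, 1,0,0,4,0,0,0]'
python3 - <<'E'
from h import *
for i in range(3):
    s=ctrl.snapshot("scene" if i%2 else "side");o=ctrl.get_obs(); print(o["tool_pos"],o["force"])
    print([np.round(r["location"],3) for r in ctrl.mark_of(s,"cap_top")[:3]],[np.round(r["location"],3) for r in ctrl.mark_of(s,"pin_tip")[:3]])
E
```

```text
clock: 4.9
tool_pos: [0.5193, -0.1845, 0.2785]
orientation: [180.0, -0.0, -13.9]
force: [-1.2, 2.2, 9.0]
opening: 0.0003
gripper_force: 4.2
clock: 5.2
tool_pos: [0.5192, -0.1845, 0.2755]
orientation: [180.0, -0.1, -13.9]
force: [-1.9, 2.1, 11.9]
opening: 0.0005
gripper_force: 5.7
[ 0.51921922 -0.18452983  0.27556262] [-1.97470374  2.08802352 11.05959139]
[array([ 0.81 , -0.242,  0.124]), array([0.504, 0.1  , 0.125]), array([ 0.52 , -0.187,  0.094])] []
[ 0.51920823 -0.18451814  0.27563418] [-3.11844828  1.68436308 11.53649642]
[array([ 0.812, -0.242,  0.12 ]), array([0.502, 0.1  , 0.116]), array([ 0.52 , -0.185,  0.098])] [array([ 0.559, -0.137,  0.093]), array([ 0.845, -0.186,  0.084]), array([0.544, 0.148, 0.082])]
[ 0.5192224  -0.18451934  0.27566683] [-2.95568886  2.49255436 10.80190385]
[array([ 0.81 , -0.244,  0.121]), array([ 0.518, -0.187,  0.1  ]), array([0.505, 0.096, 0.122])] []
```

```bash
python3 -m inch '[1,0,0,3,0,0,0, 1,0,0,3,0,0,0, 1,0,0,-16,0,0,0, 1,0,0,-34,0,0,0, 1,0,0,-34,0,0,0]'
python3 -m inch '[1,0,0,0,0,0,0, 1,0,0,12,0,0,0, 1,0,0,26,0,0,0, 1,0,0,36,0,0,0, 1,0,0,37,0,0,0]'
python3 -m inch '[1,0,0,0,0,0,0, 1,0,0,0,0,0,0, 1,0,0,-18,0,0,0, 1,0,0,-37,0,0,0, 1,0,0,-37,0,0,0]'
python3 -m inch '[1,0,0,0,0,0,0, 1,0,0,12,0,0,0, 1,0,0,26,0,0,0, 1,0,0,36,0,0,0, 1,0,0,37,0,0,0]'
python3 -m inch '[1,0,0,0,0,0,0, 1,0,0,0,0,0,0, 1,0,0,-18,0,0,0, 1,0,0,-37,0,0,0, 1,0,0,-37,0,0,0]'
python3 - <<'E'
from h import *
for n in ("scene","side","wrist"):
    s=ctrl.snapshot(n); print(n,[np.round(r["location"],3) for r in ctrl.mark_of(s,"pin_tip")[:3]],[np.round(r["location"],3) for r in ctrl.mark_of(s,"cap_top")[:3]])
E
```

```text
clock: 6.15
tool_pos: [0.5196, -0.1846, 0.3107]
orientation: [-180.0, -0.2, -13.9]
force: [0.3, -0.1, -0.6]
opening: 0.0006
gripper_force: 0.0
clock: 6.65
tool_pos: [0.5195, -0.1842, 0.274]
orientation: [179.9, -0.1, -13.8]
force: [-12.0, 7.6, 44.2]
opening: 0.0004
gripper_force: 22.0
clock: 7.15
tool_pos: [0.5194, -0.1843, 0.3093]
orientation: [-180.0, -0.1, -13.9]
force: [0.4, -0.4, 0.7]
opening: 0.0007
gripper_force: 0.0
clock: 7.65
tool_pos: [0.5193, -0.1841, 0.274]
orientation: [179.9, -0.1, -13.8]
force: [-13.3, 9.1, 47.3]
opening: 0.0006
gripper_force: 23.8
clock: 8.15
tool_pos: [0.5194, -0.1842, 0.309]
orientation: [-180.0, -0.1, -13.9]
force: [-0.4, -0.3, -0.3]
opening: 0.0006
gripper_force: 0.0
scene [array([0.547, 0.149, 0.086]), array([ 0.848, -0.184,  0.082]), array([ 0.561, -0.135,  0.109])] [array([ 0.816, -0.245,  0.123]), array([0.505, 0.099, 0.118]), array([ 0.518, -0.181,  0.12 ])]
side [array([ 0.516, -0.184,  0.001])] [array([ 0.812, -0.244,  0.121]), array([0.504, 0.097, 0.12 ]), array([ 0.52 , -0.188,  0.118])]
wrist [] [array([ 0.514, -0.181,  0.121]), array([ 0.521, -0.184,  0.001])]
```

The pin is about 25 mm out after three full presses. I'll do two more, slightly softer.

```bash

python3 -m inch '[1,0,0,0,0,0,0, 1,0,0,12,0,0,0, 1,0,0,26,0,0,0, 1,0,0,35,0,0,0, 1,0,0,36,0,0,0]'
python3 -m inch '[1,0,0,0,0,0,0, 1,0,0,0,0,0,0, 1,0,0,-18,0,0,0, 1,0,0,-36,0,0,0, 1,0,0,-36,0,0,0]'
python3 -m inch '[1,0,0,0,0,0,0, 1,0,0,12,0,0,0, 1,0,0,26,0,0,0, 1,0,0,35,0,0,0, 1,0,0,36,0,0,0]'
python3 -m inch '[1,0,0,0,0,0,0, 1,0,0,0,0,0,0, 1,0,0,-18,0,0,0, 1,0,0,-36,0,0,0, 1,0,0,-70,0,0,0]'
python3 -m inch '[1,0,0,-20,0,0,0, 1,0,0,-20,0,0,0, 1,0,0,-20,0,0,0]'
python3 - <<'E'
from h import *
ims=[]
for n in ("scene","side"):
    s=ctrl.snapshot(n); print(n,[np.round(r["location"],3) for r in ctrl.mark_of(s,"pin_tip")[:3]],[np.round(r["location"],3) for r in ctrl.mark_of(s,"cap_top")[:3]])
    for t in ("bottle","bearing","carton","wrench"): print(t,[np.round(r["location"],3) for r in ctrl.mark_of(s,t)[:1]])
    u=proj(s,[.55,-.15,.1]).astype(int); ims.append(cv2.resize(s["frame"][u[1]-60:u[1]+60,u[0]-40:u[0]+40],(400,600),interpolation=cv2.INTER_CUBIC))
save(np.hstack(ims),"end.png"); o=ctrl.get_obs();print(o["force"],o["tool_pos"])
E
```

```text
clock: 9.1
tool_pos: [0.5198, -0.1842, 0.2742]
orientation: [180.0, -0.2, -13.8]
force: [-5.4, 3.7, 24.6]
opening: 0.0008
gripper_force: 12.4
clock: 9.6
tool_pos: [0.5197, -0.1843, 0.3103]
orientation: [-180.0, -0.2, -13.9]
force: [0.3, 0.3, -0.3]
opening: 0.0009
gripper_force: 0.0
clock: 10.1
tool_pos: [0.5195, -0.1841, 0.2741]
orientation: [179.9, -0.1, -13.8]
force: [-9.5, 5.7, 35.6]
opening: 0.0008
gripper_force: 17.9
clock: 10.6
tool_pos: [0.5179, -0.184, 0.3394]
orientation: [180.0, 0.4, -13.9]
force: [0.7, -0.5, 0.2]
opening: 0.0004
gripper_force: 0.0
clock: 10.9
tool_pos: [0.5186, -0.1841, 0.3612]
orientation: [-180.0, 0.1, -13.9]
force: [0.5, -0.2, -1.1]
opening: 0.0003
gripper_force: 0.0
scene [array([0.548, 0.152, 0.082]), array([ 0.559, -0.136,  0.125]), array([ 0.845, -0.185,  0.081])] [array([0.505, 0.102, 0.117]), array([ 0.521, -0.182,  0.119]), array([ 0.815, -0.244,  0.118])]
bottle [array([ 0.623, -0.054, -0.   ])]
bearing [array([ 0.408, -0.267, -0.   ])]
carton [array([ 0.606, -0.283,  0.003])]
wrench [array([ 0.391, -0.059,  0.003])]
side [] [array([ 0.812, -0.245,  0.12 ]), array([ 0.52 , -0.185,  0.118]), array([0.505, 0.099, 0.122])]
bottle []
bearing [array([ 0.409, -0.266,  0.002])]
carton [array([ 0.607, -0.285, -0.003])]
wrench [array([ 0.388, -0.058,  0.002])]
[0.25744933 0.0016655  0.54027325] [ 0.51894382 -0.18419193  0.36268962]
```

View pics/end.png

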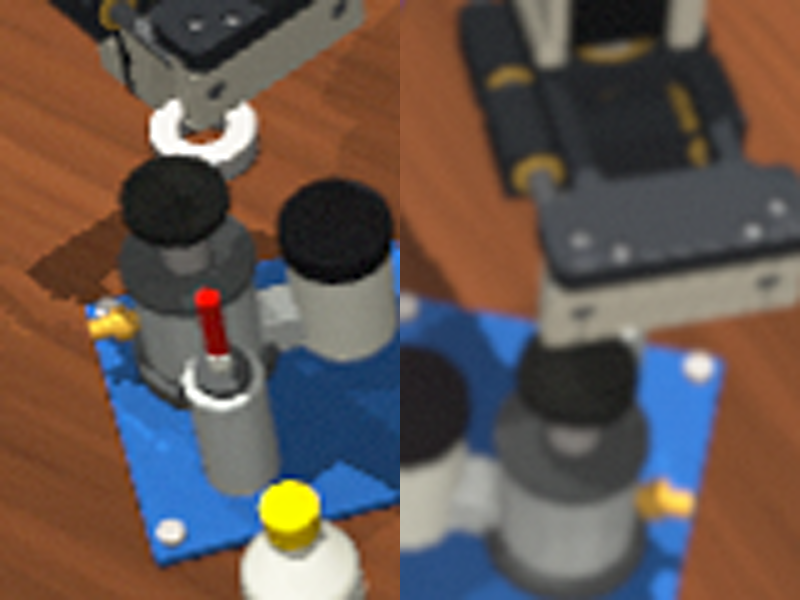

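The pin is fully out: its tip is at 0.125 m and the white band shows at (218,362). The plunger is up, with the cap at (175,195), and nothing is touching it. Handing in.

```bash
python3 -c "
from plant import ctrl
print(ctrl.close_job())"
```

```text
the job is handed in; nothing more can be done
None
```

I primed the blue pump with five full presses and handed the job in: the red pin measured fully out (tip at about 125 mm), the plunger was up, the bottle, bearing, carton and wrench had not moved, and the hand-in gave no verdict.

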